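# Pull a knob cap off the heater console and pack it

### The job

Hook the fork puller under the skirt of the round-topped knob cap on the water heater's console and pull it straight up with the puller until it pops off; do not pull the cap with the fingers. Carry the cap level on the fork, set the puller with the cap on it down flat on the rubber mat and let go; then take the cap by its round hub and set it upright on the floor of the open space in the cardboard carton. Leave the puller standing on the mat, the bar-topped cap on its post and everything else as it is.

Things in the scene. Friction and masses are not known exactly. Their poses are not given: they have to be found in the camera images.
- console: fixed aluminium console block 160 (x) x 190 (y) x 60 mm high, origin at the centre of its underside, yawed up to 0.2 rad. On its flat top, at x = -10, y = +52 and -52 mm, stand two posts carrying the two caps, either way round. Post: steel shoulder 26 mm in diameter, 14 mm high, then an 18 mm brass pin 17 mm tall. The caps sit on the shoulders: a 14 mm high gap all round under each skirt
- cap: the cap to pull: black, round-topped. Skirt 64 mm in diameter, 8 mm thick; above it a hub 38 mm in diameter, up to 34 mm height, aluminium disc on top. Origin at the centre of the skirt's flat underside, z up; below it a 20 mm bore, 22 mm deep. Seated, its origin is 74 mm above the bench; spring balls in the post hold it by friction: 4 to 12 N pulls it off over about 10 mm of travel. About 50 g
- bar_cap: the other black cap, same skirt, but with a 60 x 18 mm bar across its top instead of a round hub (34 mm high). Origin at the centre of the skirt's underside. Stays seated
- puller: the puller: flat steel fork, 6 mm thick, 60 mm wide, x from -90 to +36 mm, with an upright wooden handle (point handle). Slot 32 mm wide, open to +x, closed at x = -26 mm; prongs 14 mm wide, tips at x = +36 mm. Origin on the underside, on the slot's centre line, where the cap's axis should be; z up. Starts standing flat and empty on the mat. About 250 g
- handle (a point): centre of the top of the puller's handle, an upright block 24 (x) x 16 (y) mm at the puller's x = -68 mm, its top 90 mm above the fork's underside; pinch it across y from above, firmly, as the pull also tips it
- puller_mid (a point): middle of the fork plate's underside: the puller's x = -27 mm
- mat: fixed black rubber mat 200 (x) x 150 (y) x 4 mm, origin at the centre of its underside; on the left or the right of the console
- carton: fixed open cardboard carton 230 (x) x 140 (y) x 65 mm high, walls and floor 4 mm, origin at the centre of its underside; on the other side of the console from the mat. Its open space is the -x half, about 110 x 130 mm; two boxes up to 50 mm high fill the +x half
- place (a point): centre of the open space, on the carton's inner floor (carton x = -55 mm, 4 mm above the bench)
- long_box: white carton-board box 46 x 120 x 50 mm, packed in the middle of the carton; leave alone
- flat_box: grey box 46 x 115 x 38 mm, packed at the carton's +x end; leave alone
- wrench: steel wrench 160 mm long lying on the bench; leave alone
- valve: brass ball valve with a flat steel lever, 43 mm high, lying on the bench; leave alone
- tape: grey ring-shaped roll 90 mm across, 25 mm high, behind the console; leave alone
- elbow: copper pipe elbow, two 70 mm legs, 22 mm thick, behind the console; leave alone

How it is judged:
By the outcome, as a careful person would: the job done as asked, in the order asked, and still so for the second after the job is handed in, with the robot touching nothing.
It also fails if it takes over 64 s, if anything falls off the work surface, if the arm or the gripper's body presses on something with over 40 N, if the wrist force passes 120 N, or if a joint passes its speed limit or range.

### The arm

A 6-joint arm with a two-finger parallel gripper is mounted at the origin on the work surface. World frame = base frame: x ahead of the robot, y to its left, z up, the work surface at z = 0. Lengths are in m, angles in rad, forces in N, time in s.
With the tool pointing down it reaches from about 0.35 to 0.875 m from the base axis. Payload 4.2 kg.
Tool frame: the origin (TCP) lies on the centre line of the jaws, within the pads' length; the fingertips stand 25 mm ahead of it and the grasp point (between the pads) lies 6 mm ahead of it; z points along the fingers, y is the line along which they close (so a half turn about z gives the same grasp; the last joint's range is limited). The gripper opens to 85 mm and grips with 20 to 120 N. Pads are 22 mm wide; open, the fingers measure 114 mm over their backs; the gripper's body (76 mm by 85 mm) begins 54 mm behind the grasp point. The pads swing forward as they close: fully open they stand 13 mm farther back than shut.
Start: joints at [-0.982, 0.385, 0.008, 0, -1.194, -0.259], TCP at [0.202, -0.591, 0.256] pointing down, gripper open.
Joint ranges: [-3.14, 3.14], [-1.21, 2.06], [-1.07, 1.41], [-3.16, 2.05], [-2.99, -0.16], [-3.1, 3.1]. Speed limits (rad/s): [2.79, 2.79, 3.14, 3.14, 3.14, 3.14].

### API

Orientations are given as a unit quaternion [x, y, z, w].
In Python, from plant import robot gives the robot as it stands.
- The arm moves only by the tool jog_arm, called after "Emit:" as name(argument=value, ...) on one line, values as JSON. Schema: {"type":"object","properties":{"segments":{"type":"string"},"squeeze":{"type":"number"},"only":{"type":"string"},"quiet":{"type":"boolean"},"lines":{"type":"string"}},"required":["segments"],"additionalProperties":false}. segments is a string of 1 to 5 rows, parted by semicolons, with the numbers parted by commas; each row has 5 numbers: the opening from 0.0 (shut) to 1.0 (fully open), then dx, dy, dz in units of 50 mm, then a turn about the tool's z in units of 0.05 rad; each row is the pose to reach, as a shift and turn from the pose commanded when the call began, along the tool's axes at that moment; what a row does not reach only later rows make up. A row lasts 1/8 s, in which the tool goes at most 0.0625 m and 0.188 rad, less where a joint would pass 70% of its speed; a pose out of reach is approached as far as the arm can. The fingers move at their own pace and stop on an object; squeeze is the grip in N (left out, the last holds). Time passes only in rows, so rows that do not move let the fingers close. The tool returns the time, the measured TCP pose, the force, the opening and the grip force at its end. only (a regular expression) keeps the lines of the reply that match it, lines (a string "A,B") keeps lines A to B, and quiet returns only ok. Input that does not fit is refused with a message, and nothing moves.
- robot.get_state(): the state, without advancing time (a new reading comes with each control period).
- robot.capture(name): name is "scene" or "top"; returns the picture (480x640x3 uint8, blue, green, red); there is no depth.
- robot.get_calibration(name): a dict with "K" (3x3 intrinsics, pixels), "k1" (the pictures are not rectified: a ray, as slopes to the right and down, at radius r is drawn at 1 + k1 r^2 times it, then the intrinsics apply), "R" (3x3) and "t" (3): a world point X has camera coordinates R X + t. Camera axes: x right, y down, z forward; pixel columns grow to the right and rows downward; lengths in m; the calibration is good to about 2 mm. A picture is of the moment at which its call begins. get_calibration takes no time and is no camera call.
- robot.finish_job(): hands the job in; it is judged then, once.
The state is a dict: "clock": time; "q": joint angles; "qvel": joint speeds; "joint_efforts": joint torques, N m; "position": TCP position; "ee_rot": TCP orientation; "contact_force": force on the tool from outside, world axes, zero at the start; "moment": the same for the moment, N m; "gripper_width": opening from 0.0 (shut) to 1.0 (fully open); "grip_force": force on a finger pad.
Only numpy, scipy, OpenCV 4.12 (cv2) and the standard library are available. Lean on these libraries where they do the work, as an engineer would, in place of code of your own. Each camera call takes 0.05 s, during which the arm holds its last target. There are 200 camera calls.

## Working session

There is one attempt and no reset: what is moved stays moved. The work goes in short steps, Python scripts to look and compute and a tool call to move; the robot and the scene stay as the last step left them, time stands still between calls to the robot, and variables do not carry over. Pictures are saved under pics/ and viewed, at most 13 in all, crops included, and the job is handed in when it is done.

```bash
ls; mkdir -p pics; python3 - <<'E'
from plant import robot
import cv2,numpy as np
for n in("scene","top"):
    cv2.imwrite(f"pics/{n}0.png",robot.capture(n)); c=robot.get_calibration(n); print(n,c["K"],c["k1"],-np.array(c["R"]).T@c["t"],c["R"])
s=robot.get_state();print(s["clock"],s["position"],s["ee_rot"],s["gripper_width"])
E
```

```text
pics
plant.py
scene [[450.00360357   0.         317.9629019 ]
 [  0.         450.00360357 235.69017776]
 [  0.           0.           1.        ]] 0.0051803724217715 [0.95606174 0.54451465 0.80101984] [[-0.81732354  0.57598138  0.01508927]
 [ 0.4107456   0.60081819 -0.68578827]
 [-0.40406718 -0.55431304 -0.72764467]]
top [[592.15477263   0.         321.12221654]
 [  0.         592.15477263 241.73373744]
 [  0.           0.           1.        ]] -0.15171378965316232 [0.48130956 0.01749422 1.3677528 ] [[ 0.01712588 -0.99957087  0.02376528]
 [-0.99785036 -0.01859049 -0.06284152]
 [ 0.06325636 -0.02263798 -0.99774052]]
0.1 [ 0.20227819 -0.59085146  0.25529223] [-1.64081210e-01  9.86446316e-01  9.88433254e-04 -2.13444407e-04] 1.000032566173097
```

View pics/scene0.png

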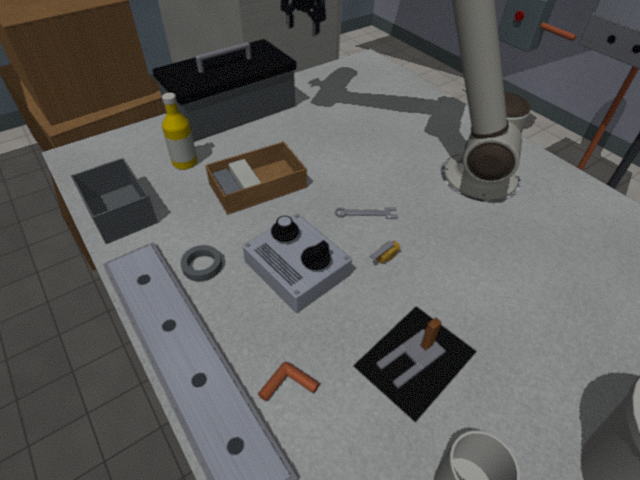

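View pics/top0.png

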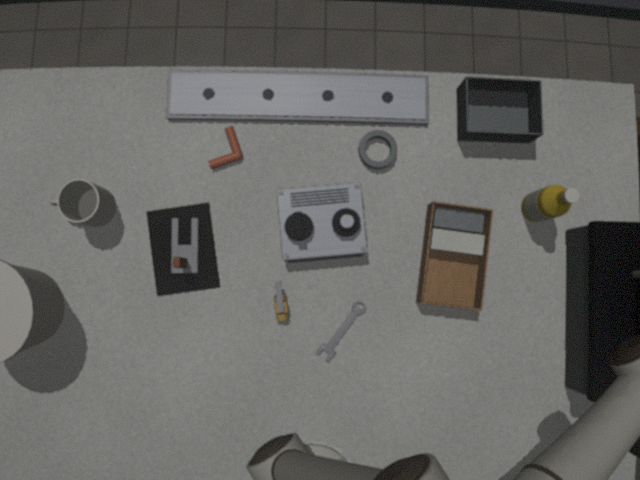

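The top view shows the mat at the left with the puller, slot toward +x and handle near (180,262). The console is in the middle, with the round cap near (346,221) and the bar cap near (299,227). The carton is at the right, open half toward the robot near (450,275). The same things appear in the scene view: round cap (286,228), handle (430,333), carton (257,178).

```bash
cat > h.py <<'E'
from plant import robot
import cv2,numpy as np
C={n:robot.get_calibration(n) for n in("scene","top")}
def ray(n,p):
    c=C[n];K,R,t=np.array(c["K"]),np.array(c["R"]),np.array(c["t"])
    u=cv2.undistortPoints(np.array([[p]],float),K,np.array([c["k1"],0,0,0,0.]))[0,0]
    return -R.T@t,R.T@np.array([u[0],u[1],1])
def plane(n,p,z):
    o,d=ray(n,p);return o+d*(z-o[2])/d[2]
def tri(ps,pt):
    o1,d1=ray("scene",ps);o2,d2=ray("top",pt)
    d1/=np.linalg.norm(d1);d2/=np.linalg.norm(d2)
    s=np.linalg.lstsq(np.c_[d1,-d2],o2-o1,rcond=None)[0]
    a,b=o1+s[0]*d1,o2+s[1]*d2
    return (a+b)/2,np.linalg.norm(a-b)
def avg(n,k=4): return np.mean([robot.capture(n).astype(float) for _ in range(k)],0).astype(np.uint8)
def blobs(m,roi,amin=15):
    x0,y0,x1,y1=roi;z=np.zeros_like(m);z[y0:y1,x0:x1]=m[y0:y1,x0:x1]
    k,l,s,c=cv2.connectedComponentsWithStats(z)
    return [(s[i,4],c[i].round(2),s[i,:4],l==i) for i in range(1,k) if s[i,4]>=amin]
def quad(mask):
    cs,_=cv2.findContours(mask.astype(np.uint8),cv2.RETR_EXTERNAL,cv2.CHAIN_APPROX_NONE)
    return cv2.minAreaRect(max(cs,key=cv2.contourArea))
E
python3 - <<'E'
from h import *
I={n:avg(n) for n in C}
for n in I: cv2.imwrite(f"pics/{n}A.png",I[n])
a=cv2.resize(I["top"][180:310,140:240],None,fx=4,fy=4,interpolation=cv2.INTER_CUBIC)
b=cv2.resize(I["top"][175:270,270:375],None,fx=4,fy=4,interpolation=cv2.INTER_CUBIC)
o=np.zeros((520,820,3),np.uint8);o[:520,:400]=a;o[:380,400:820]=b;cv2.imwrite("pics/topcrop.png",o[:,:800])
a=cv2.resize(I["scene"][295:425,345:485],None,fx=3,fy=3,interpolation=cv2.INTER_CUBIC)
b=cv2.resize(I["scene"][205:315,235:360],None,fx=3,fy=3,interpolation=cv2.INTER_CUBIC)
o=np.zeros((390,800,3),np.uint8);o[:390,:420]=a;o[:330,420:795]=b;cv2.imwrite("pics/scenecrop.png",o)
E
```

```text
(no output)
```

View pics/topcrop.png

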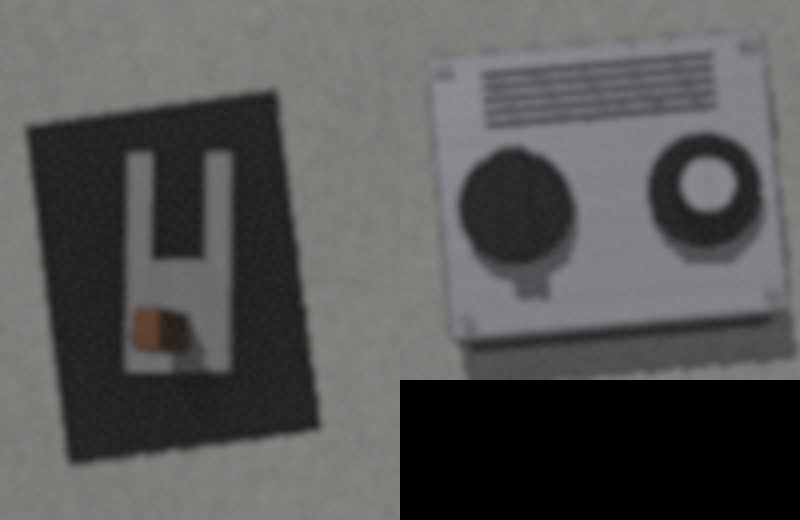

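View pics/scenecrop.png

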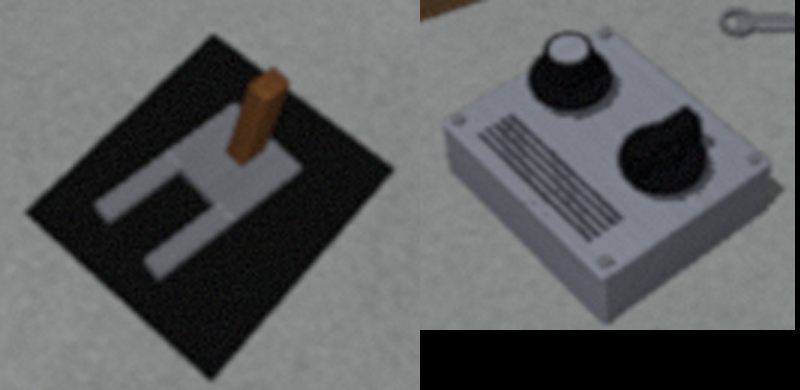

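The crops show the puller on the mat: handle top (orange) at crop (147,329), prongs pointing up. The round cap's bright disc is at crop (708,184), right of the bar cap. The scene crop shows handle top (274,82) and disc (568,50). I'll measure these with masks.

```bash
cat > m.py <<'E'
from h import *
I={n:cv2.imread(f"pics/{n}A.png") for n in C}
H={n:cv2.cvtColor(I[n],cv2.COLOR_BGR2HSV).astype(int) for n in C}
def show(name,bl):
    for b in bl: print(name,b[0],b[1],b[2])
roi={"disc":{"top":(338,212,356,231),"scene":(278,214,292,228)},"hand":{"top":(165,250,195,275),"scene":(420,315,445,352)},
"put":{"top":(165,210,205,280),"scene":(370,325,450,392)},"console":{"top":(272,178,374,264)},"mat":{"top":(140,195,225,300),"scene":(350,300,480,422)}}
v={n:H[n][...,2] for n in C}; s={n:H[n][...,1] for n in C}
P={}
for n in C:
    for thr in (105,120,135): show(f"disc {n} {thr}",blobs((v[n]>thr).astype(np.uint8),roi["disc"][n]))
    for thr in (80,100,120): show(f"hand {n} {thr}",blobs(((s[n]>100)&(v[n]>thr)).astype(np.uint8),roi["hand"][n]))
    bl=blobs((v[n]<62).astype(np.uint8),roi["mat"][n],300);show("mat "+n,bl)
n="top"
bl=blobs(((v[n]>75)&(s[n]<60)).astype(np.uint8),roi["put"][n],100);show("puller",bl);print(quad(bl[0][3]))
print(v["top"][250,165:205],v["top"][221,330:362],v["scene"][222,275:298],v["top"][262,170:195],v["scene"][323,425:448])
E
python3 m.py
```

```text
disc scene 105 29 [284.72 214.72] [278 214  14   4]
disc scene 105 86 [283.99 220.77] [278 217  13   9]
disc scene 120 23 [284.35 214.48] [278 214  14   3]
disc scene 120 74 [284.   220.59] [279 217  11   8]
disc scene 135 63 [284.  220.9] [279 218  11   7]
hand scene 80 78 [434.23 323.1 ] [429 318  12  11]
mat scene 5530 [414.59 364.46] [354 307 122 114]
disc top 105 132 [346.7  220.53] [341 215  13  12]
disc top 120 116 [346.53 220.53] [341 215  12  12]
disc top 135 89 [346.62 220.51] [342 216  11  10]
hand top 80 44 [176.05 261.91] [174 258   5   9]
mat top 4076 [182.37 249.12] [147 203  72  92]
puller 907 [185.03 246.83] [171 218  27  55]
((184.0, 245.0), (54.0, 26.0), 90.0)
[ 32  34  36  33  37  45  74 100 110 112 111 110 107 106 107 110 108 108
 110 109 111 110 108 109 109 110 109 110 109 110 112 106  88  55  33  37
  37  34  37  42] [132 112  78  47  42  42  40  38  38  66 103 133 141 141 139 139 136 137
 137 141 140 141 136 115  73  39  39  39  39  63  98 125] [101  50  46 106 136 142 141 139 140 139 141 143 145 146 140 104  45  18
  52  86 119 135 141] [ 51  80  88  91  93  96  93  93  90  76  54  44  45  43  43  36  46  62
  86 105 110 111 109 110 110] [ 23  18  44  71  88  92  97  96  95  96  98  99  98  98  91  86 104 132
 140 137 139 138 138]
```

```bash
cat >> m.py <<'E'
print("----")
g=v["top"].astype(float)
def cross(line,thr,x0):  # first sub-pixel crossing
    i=np.argmax((line[:-1]-thr)*(line[1:]-thr)<=0); return x0+i+(thr-line[i])/(line[i+1]-line[i])
L=np.array([plane("top",(cross(g[r,165:180],71,165),r),.01) for r in list(range(222,254))])
R=np.array([plane("top",(cross(g[r,205:190:-1],71,0),r),.01) if 0 else plane("top",(205-cross(g[r,205:190:-1],71,0),r),.01) for r in range(222,262)])
T=np.array([plane("top",(c,cross(g[210:225,c],71,210)),.01) for c in (173,174,175,176,193,194,195,196)])
B=np.array([plane("top",(c,280-cross(g[280:265:-1,c],71,0)),.01) for c in range(174,184)])
mL=np.polyfit(L[:,0],L[:,1],1);mR=np.polyfit(R[:,0],R[:,1],1)
yaw=np.arctan((mL[0]+mR[0])/2);print("yaw",np.arctan(mL[0]),np.arctan(mR[0]))
ux=np.array([np.cos(yaw),np.sin(yaw)]);uy=np.array([-ux[1],ux[0]])
l,r=np.median(L[:,:2]@uy),np.median(R[:,:2]@uy);t,b=np.median(T[:,:2]@ux),np.median(B[:,:2]@ux)
print("width",l-r,"len",t-b)
org=ux*((t-.036+b+.09)/2)+uy*(l+r)/2;print("puller origin",org,"handle pred",org-.068*ux)
print("handle tri",tri((435.7,322.4),(176.0,262.0)),plane("top",(176,262),.094),plane("scene",(435.7,322.4),.094))
print("disc tri",tri((284,220.7),(346.6,220.5)),plane("top",(346.6,220.5),.108),plane("scene",(284,220.7),.108))
E
python3 m.py | sed -n '/----/,$p'
```

```text
----
yaw 0.024984761872892034 0.020615855481375202
width 0.06180912761821422 len 0.12799911895994087
puller origin [0.5809823  0.30278383] handle pred [0.51299997 0.30123354]
handle tri (array([0.5108922 , 0.30382628, 0.09093234]), np.float64(0.004922551291019792)) [0.51238954 0.30121105 0.094     ] [0.511007   0.30658184 0.094     ]
disc tri (array([ 0.60678638, -0.06413272,  0.10659729]), np.float64(0.002667755369544492)) [ 0.60772271 -0.06484387  0.108     ] [ 0.60651253 -0.06197415  0.108     ]
```

```bash
cat > d.py <<'E'
# python3 d.py x y z yaw(of tool y minus 90deg): shift in tool axes
import sys,numpy as np
from plant import robot
from scipy.spatial.transform import Rotation as Ro
x,y,z,w=map(float,sys.argv[1:5]);s=robot.get_state()
R=Ro.from_quat(s["ee_rot"]).as_matrix()
d=R.T@(np.array([x,y,z])-s["position"])
best=min(((np.arctan2(*(R.T@np.array([-np.sin(a),np.cos(a),0]))[[0,1]]*1) for a in (w,w+np.pi))),key=abs)
print("pos",s["position"].round(4),"d",d.round(4),"turn",round(-best,4),"t",round(s["clock"],2),"q6",s["q"][5].round(2),"F",np.round(s["contact_force"],1),"z",R[:,2].round(4),"tooly",R[:,1].round(3))
E
python3 d.py 0.45 -0.25 0.25 0.023; python3 d.py 0.5127 0.3012 0.2 0.023
```

```text
pos [ 0.2024 -0.5913  0.2562] d [-0.3448  0.2427  0.0063] turn 0.3068 t 0.5 q6 -0.26 F [-0.6 -2.  -0.1] z [-1.e-04  1.e-04 -1.e+00] tooly [-0.324  0.946  0.   ]
pos [ 0.2024 -0.5913  0.2562] d [-0.5826  0.7439  0.0563] turn 0.3068 t 0.5 q6 -0.26 F [-0.6 -2.  -0.1] z [-1.e-04  1.e-04 -1.e+00] tooly [-0.324  0.946  0.   ]
```
Sign of turn check: tool z down; rotating +θ about tool z = clockwise from above. tool y from angle 108.9° to 91.3°: clockwise 17.6° = .307 positive. Good.

Careful with the scale: shifts go in units of 50 mm and turns go in units of 0.05 rad. That gives: -0.25 m is -5, -0.2 m is -4, 0.307 rad is 6.14.

Emit:
jog_arm(segments="1,-1,0.7,0,3;1,-2,1.4,0,6.14;1,-3,2.12,0,6.14;1,-4,2.82,0,6.14;1,-5,3.52,0,6.14")

```text
clock: 1.12
position: [0.3829, -0.3422, 0.2567]
ee_rot: [-0.011, 1.0, -0.0, 0.0]
contact_force: [1.5, 0.6, 1.0]
gripper_width: 0.997
grip_force: 0.0
```

```bash
python3 d.py 0.5127 0.3012 0.2 0.023
```

```text
pos [ 0.3829 -0.3422  0.2567] d [-0.1443  0.6403  0.0565] turn -0.0002 t 1.12 q6 -1.14 F [1.5 0.6 1. ] z [ 9.e-04 -5.e-04 -1.e+00] tooly [-0.023  1.    -0.001]
```

To row units: 0.295 m is 5.9, 0.24 m is 4.8.

Emit:
jog_arm(segments="1,-0.4,1.2,0,0;1,-0.8,2.4,0,0;1,-1.2,3.6,0,0;1,-1.6,4.8,0,0;1,-1.8,5.9,0,0")

```text
clock: 1.75
position: [0.4658, -0.0447, 0.2567]
ee_rot: [-0.012, 1.0, 0.0, 0.001]
contact_force: [1.1, -0.2, -0.6]
gripper_width: 0.999
grip_force: 0.0
```

Emit:
jog_arm(segments="1,-0.2,1.2,0,0;1,-0.4,2.4,0,0;1,-0.6,3.6,0,0;1,-0.8,4.8,0,0;1,-0.8,6,0,0", quiet=true)

```text
ok
```

```bash
python3 d.py 0.5127 0.3012 0.2 0.023
```

```text
pos [0.4986 0.2561 0.2564] d [-0.0151  0.0447  0.0564] turn -0.0002 t 2.38 q6 -2.31 F [ 1.2 -0.2 -0.4] z [ 6.e-04  2.e-04 -1.e+00] tooly [-0.023  1.     0.   ]
```

Emit:
jog_arm(segments="1,0,0,0,0", quiet=true)

```text
ok
```

```bash
python3 d.py 0.5127 0.3012 0.13 0.023
```

```text
pos [0.4982 0.2577 0.2558] d [-0.0157  0.0431  0.1258] turn 0.0046 t 2.5 q6 -2.31 F [ 0.1 -1.3 -0.1] z [ 1.e-04  2.e-04 -1.e+00] tooly [-0.028  1.     0.   ]
```

Emit:
jog_arm(segments="1,-0.314,0.86,0,0;1,-0.314,0.86,1.2,0;0.6,-0.314,0.86,2.4,0;0.6,-0.314,0.86,3.56,0;0.6,-0.314,0.86,3.56,0", squeeze=120)

```text
clock: 3.12
position: [0.5107, 0.2943, 0.0741]
ee_rot: [-0.011, 1.0, -0.004, -0.004]
contact_force: [-0.1, 0.5, 0.9]
gripper_width: 0.602
grip_force: 0.0
```

```bash
python3 d.py 0.5127 0.3012 0.078 0.023
```

```text
pos [0.5107 0.2943 0.0741] d [-0.0021  0.0068 -0.0039] turn -0.0017 t 3.12 q6 -2.35 F [-0.1  0.5  0.9] z [-0.0083 -0.0076 -0.9999] tooly [-0.021  1.    -0.007]
```

Emit:
jog_arm(segments="0.6,0,0,0,0;0.6,0,0,0,0", quiet=true)

```text
ok
```

```bash
python3 d.py 0.5127 0.3012 0.078 0.023
```

```text
pos [0.5146 0.2985 0.0816] d [0.0019 0.0027 0.0036] turn -0.0 t 3.38 q6 -2.35 F [ 0.1 -1.1  0.2] z [ 0.0046  0.0041 -1.    ] tooly [-0.023  1.     0.004]
```

Emit:
jog_arm(segments="0.6,0,0,0,0;0.6,0,0,0,0", quiet=true)

```text
ok
```

```bash
python3 d.py 0.5127 0.3012 0.078 0.023
```

```text
pos [0.5134 0.2977 0.0795] d [0.0006 0.0036 0.0015] turn -0.0002 t 3.62 q6 -2.35 F [ 0.3 -0.2 -0.8] z [ 0.0015  0.0015 -1.    ] tooly [-0.023  1.     0.001]
```

Emit:
jog_arm(segments="0.5,0,0.07,0.02,0;0.3,0,0.07,0.02,0;0.2,0,0.07,0.02,0;0,0,0.07,0.02,0;0,0,0.07,0.02,0", squeeze=120)

```text
clock: 4.25
position: [0.5131, 0.3012, 0.0773]
ee_rot: [-0.012, 1.0, 0.0, 0.0]
contact_force: [-0.3, 2.6, -1.1]
gripper_width: 0.168
grip_force: 116.7
```

Emit:
jog_arm(segments="0,0,0,0,0;0,0,0,0,0;0,0,0,0,0")

```text
clock: 4.62
position: [0.5131, 0.3009, 0.0773]
ee_rot: [-0.011, 1.0, 0.0, 0.0]
contact_force: [-0.2, 2.4, -0.5]
gripper_width: 0.17
grip_force: 116.8
```

```bash
python3 d.py 0.5127 0.3012 0.078 0.023
```

```text
pos [0.5131 0.3009 0.0773] d [ 0.0004  0.0003 -0.0007] turn -0.0001 t 4.62 q6 -2.35 F [-0.2  2.4 -0.5] z [ 3.e-04  2.e-04 -1.e+00] tooly [-0.023  1.     0.   ]
```

To row units: -0.05 m is -1, -0.123 m is -2.46.

Emit:
jog_arm(segments="0,0,0,-0.4,0;0,0,0,-1,0;0,0.2,0,-1.8,0;0,0.4,-0.6,-2.46,0;0,0.6,-1.4,-2.46,0")

```text
clock: 5.25
position: [0.4848, 0.2299, 0.2023]
ee_rot: [-0.012, 1.0, 0.001, 0.001]
contact_force: [-0.5, -0.0, -3.6]
gripper_width: 0.172
grip_force: 117.5
```

```bash
python3 d.py 0.4548 -0.0683 0.2 0.023
```

```text
pos [0.4848 0.2299 0.2023] d [ 0.037  -0.2974  0.0017] turn 0.0007 t 5.25 q6 -2.29 F [-0.5 -0.  -3.6] z [ 0.0025  0.0019 -1.    ] tooly [-0.024  1.     0.002]
```

Emit:
jog_arm(segments="0,0.2,-1.2,0,0;0,0.4,-2.4,0,0;0,0.6,-3.6,0,0;0,0.74,-4.8,0,0;0,0.74,-5.94,0,0", quiet=true)

```text
ok
```

Emit:
jog_arm(segments="0,0,0,0,0;0,0,0,0,0;0,0,0,0,0")

```text
clock: 6.25
position: [0.454, -0.0669, 0.2]
ee_rot: [-0.012, 1.0, -0.0, -0.001]
contact_force: [-0.2, 0.1, -2.9]
gripper_width: 0.175
grip_force: 118.3
```

```bash
python3 d.py 0.4548 -0.0683 0.1373 0.023
python3 - <<'E'
from h import *
I={n:avg(n) for n in C}
for n in I: cv2.imwrite(f"pics/{n}B.png",I[n])
a=cv2.resize(I["top"][175:300,270:385],None,fx=4,fy=4,interpolation=cv2.INTER_CUBIC)
b=cv2.resize(I["scene"][165:300,235:365],None,fx=2.6,fy=2.6,interpolation=cv2.INTER_CUBIC)
o=np.zeros((500,800,3),np.uint8);o[:500,:460]=a;o[:b.shape[0],460:460+b.shape[1]]=b;cv2.imwrite("pics/cropB.png",o)
E
```

```text
pos [ 0.454  -0.0669  0.2   ] d [-0.0008 -0.0015  0.0627] turn 0.001 t 6.25 q6 -1.76 F [-0.2  0.1 -2.9] z [-0.0012 -0.     -1.    ] tooly [-0.024  1.     0.   ]
```

View pics/cropB.png

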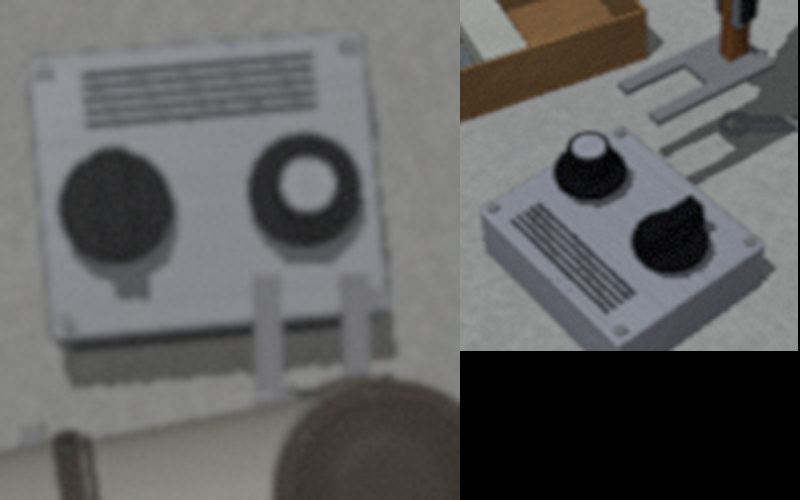

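Crop B shows the prongs level, spanning columns 255 to 370 (top crop), tips at row 274 and disc at (307,184). The fork points at the cap and is still short of it. Next, the alignment check.

```bash
python3 - <<'E'
from h import *
g=cv2.imread("pics/topB.png")[...,2].astype(float)
v=cv2.cvtColor(cv2.imread("pics/topB.png"),cv2.COLOR_BGR2HSV)[...,2].astype(int)
for r in (247,258,262,266): print(r,v[r,328:368])
print(v[236:250,337],v[236:250,358])
z=.2-.0733+.006
for r in (248,262):
  l=plane("top",(333.4,r),z);rr=plane("top",(362.1,r),z);print(l,rr,(l+rr)/2)
print(plane("top",(347,243.1),z))
E
```

```text
247 [138 140 139 137 134 126 116 117 118 117 117 121 128 138 139 139 141 139
 140 141 140 140 141 141 142 139 131 121 113 114 115 116 114 119 117 121
 126 124 116 116]
258 [ 52  52  53  58  62  87 109 116 117 119 117 110  96  76  74  72  73  73
  74  78  79  78  78  82  83  85  85  97 108 115 117 117 114 111  99  89
  87  84  87  93]
262 [ 83  83  84  87  88  95 110 113 117 118 117 115 103  88  82  85  84  83
  84  81  82  79  85  86  85  81  85  91 107 117 117 115 115 111 102  88
  84  83  85  80]
266 [ 85  85  81  82  87  94 110 116 118 119 117 114 103  91  89  94  97  97
 100 108 114 108 102  99 108 118 118 115 110 113 117 116 119 119 118 128
 130 132 130 132]
[106 128 139 141 141 141 140 132 123 116 116 117 117 118] [131 141 142 143 142 142 138 129 120 118 113 115 117 116]
[ 0.54696767 -0.03641919  0.1327    ] [ 0.54806445 -0.09657162  0.1327    ] [ 0.54751606 -0.06649541  0.1327    ]
[ 0.51770647 -0.03688648  0.1327    ] [ 0.51874859 -0.09695986  0.1327    ] [ 0.51822753 -0.06692317  0.1327    ]
[ 0.55775587 -0.06474282  0.1327    ]
```

To row units: 0.0627 m is 1.254, 0.055 m is 1.1.

Emit:
jog_arm(segments="0,0,0,0.4,0;0,0,0,0.8,0;0,0,0,1.1,0;0,0,0,1.254,0;0,0,0,1.254,0", quiet=true)

```text
ok
```

Emit:
jog_arm(segments="0,0,0,0,0;0,0,0,0,0;0,0,0,0,0")

```text
clock: 7.65
position: [0.4546, -0.0675, 0.138]
ee_rot: [-0.011, 1.0, 0.0, 0.0]
contact_force: [-0.3, 0.2, -2.5]
gripper_width: 0.173
grip_force: 118.3
```

```bash
python3 d.py 0.5398 -0.0649 0.1373 0.023
python3 - <<'E'
from h import *
I={n:avg(n,2) for n in C}
a=cv2.resize(I["top"][175:300,300:385],None,fx=4,fy=4,interpolation=cv2.INTER_CUBIC)
b=cv2.resize(I["scene"][165:265,255:365],None,fx=4,fy=4,interpolation=cv2.INTER_CUBIC)
o=np.zeros((500,790,3),np.uint8);o[:500,:340]=a;o[:b.shape[0],345:345+b.shape[1]]=b;cv2.imwrite("pics/cropC.png",o)
E
```

```text
pos [ 0.4546 -0.0675  0.138 ] d [-0.0853  0.0007  0.0008] turn -0.0002 t 7.65 q6 -1.76 F [-0.3  0.2 -2.5] z [ 9.e-04  2.e-04 -1.e+00] tooly [-0.023  1.     0.   ]
```

View pics/cropC.png

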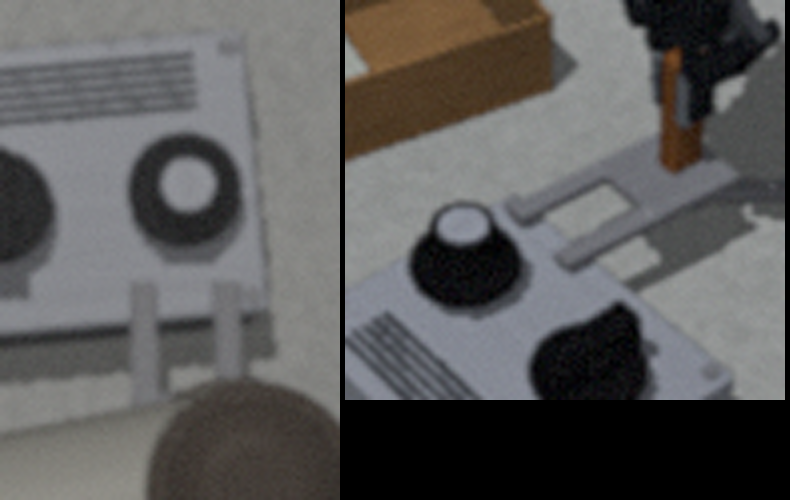

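Crop C shows the fork level with the cap's skirt gap: tips at (144,283) and (228,283) in the top half, near (563,256) and (515,207) in the scene half. Now I'll check the tip height.

```bash
python3 - <<'E'
from h import *
print(tri((309.1,228.6),(335.6,245.4)),tri((255+(513-345)/4-.4,165+204/4-.4),(300+228/4-.4,245.4)))
# console top corner screws in both pictures as a height check: right front screw
E
```

```text
(array([ 0.55495136, -0.04297071,  0.06975065]), np.float64(0.003001503570698068)) (array([ 0.55653514, -0.08967003,  0.07398968]), np.float64(0.00048485166648379476))
```

Emit:
jog_arm(segments="0,-0.24,0.01,0.016,0;0,-0.48,0.01,0.016,0;0,-0.72,0.01,0.016,0;0,-0.9,0.01,0.016,0;0,-0.9,0.01,0.016,0")

```text
clock: 8.48
position: [0.5001, -0.066, 0.1366]
ee_rot: [-0.011, 1.0, -0.0, -0.0]
contact_force: [0.3, 0.2, -2.8]
gripper_width: 0.176
grip_force: 118.3
```

```bash
python3 d.py 0.5398 -0.0649 0.1373 0.023
```

```text
pos [ 0.5001 -0.066   0.1366] d [-0.0397  0.0002 -0.0007] turn -0.0004 t 8.47 q6 -1.74 F [ 0.3  0.2 -2.8] z [-1.e-04 -0.e+00 -1.e+00] tooly [-0.023  1.    -0.   ]
```

Emit:
jog_arm(segments="0,-0.24,0,0,0;0,-0.48,0,0,0;0,-0.68,0,0,0;0,-0.8,0,0,0;0,-0.8,0,0,0")

```text
clock: 9.1
position: [0.5396, -0.0651, 0.1366]
ee_rot: [-0.011, 1.0, 0.0, -0.0]
contact_force: [-0.6, 0.5, -3.0]
gripper_width: 0.172
grip_force: 118.3
```

```bash
python3 d.py 0.5398 -0.0649 0.1373 0.023
python3 - <<'E'
from h import *
I={n:avg(n,2) for n in C}
a=cv2.resize(I["top"][175:300,300:385],None,fx=4,fy=4,interpolation=cv2.INTER_CUBIC)
b=cv2.resize(I["scene"][165:265,255:365],None,fx=4,fy=4,interpolation=cv2.INTER_CUBIC)
o=np.zeros((500,790,3),np.uint8);o[:500,:340]=a;o[:b.shape[0],345:345+b.shape[1]]=b;cv2.imwrite("pics/cropD.png",o)
E
```

```text
pos [ 0.5396 -0.0651  0.1366] d [-0.0002  0.0002 -0.0007] turn -0.0004 t 9.1 q6 -1.73 F [-0.6  0.5 -3. ] z [-3.e-04 -0.e+00 -1.e+00] tooly [-0.023  1.     0.   ]
```

View pics/cropD.png

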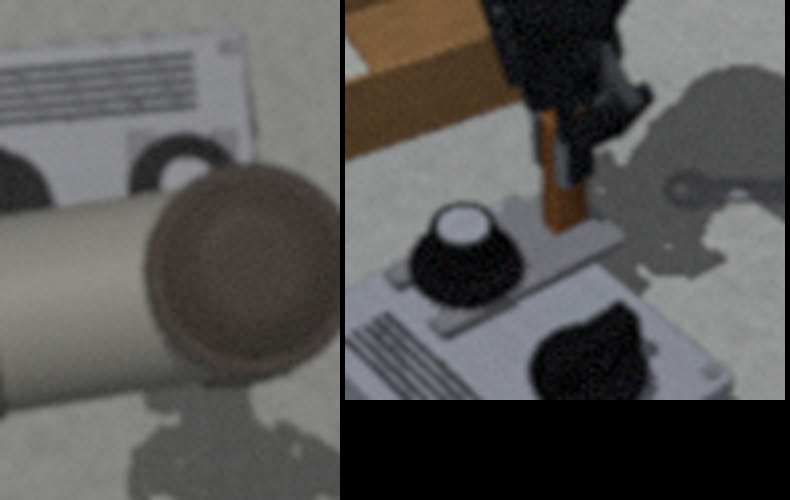

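Crop D shows the fork under the skirt, with both prong tips visible beyond it at (400,275) and (440,325). No contact force so far. Now the pull.

To row units: -0.011 m is -0.22, -0.009 m is -0.18.

Emit:
jog_arm(segments="0,0,0,-0.06,0;0,0,0,-0.1,0;0,0,0,-0.14,0;0,0,0,-0.18,0;0,0,0,-0.22,0")

```text
clock: 9.93
position: [0.5386, -0.0651, 0.1459]
ee_rot: [-0.011, 1.0, 0.0, -0.001]
contact_force: [5.4, -1.3, -17.8]
gripper_width: 0.17
grip_force: 117.1
```

```bash
python3 d.py 0.5398 -0.0649 0.1373 0.023
```

```text
pos [ 0.5386 -0.0651  0.1459] d [-0.0012  0.0001  0.0086] turn -0.0012 t 9.93 q6 -1.73 F [  5.4  -1.3 -17.8] z [-2.5e-03  5.0e-04 -1.0e+00] tooly [-0.022  1.     0.001]
```

Emit:
jog_arm(segments="0,0,0,-0.06,0;0,0,0,-0.12,0;0,0,0,-0.18,0;0,0,0,-0.24,0;0,0,0,-0.3,0")

```text
clock: 10.55
position: [0.5395, -0.0651, 0.1637]
ee_rot: [-0.011, 1.0, 0.0, 0.001]
contact_force: [-0.4, -0.0, -3.4]
gripper_width: 0.171
grip_force: 119.0
```

```bash
python3 d.py 0.5398 -0.0649 0.1373 0.023
```

```text
pos [ 0.5395 -0.0651  0.1637] d [-0.0003  0.0002  0.0264] turn -0.0001 t 10.55 q6 -1.73 F [-0.4 -0.  -3.4] z [ 1.2e-03  1.0e-04 -1.0e+00] tooly [-0.023  1.     0.   ]
```

To row units: -0.048 m is -0.96, -0.044 m is -0.88.

Emit:
jog_arm(segments="0,0,0,-0.2,0;0,0,0,-0.44,0;0,0,0,-0.68,0;0,0,0,-0.88,0;0,0,0,-0.96,0")

```text
clock: 11.18
position: [0.5397, -0.0651, 0.2118]
ee_rot: [-0.011, 1.0, 0.0, 0.001]
contact_force: [-0.8, -0.2, -4.2]
gripper_width: 0.17
grip_force: 119.0
```

Emit:
jog_arm(segments="0,0,0,0,0;0,0,0,0,0", quiet=true)

```text
ok
```

```bash
python3 d.py 0.5131 0.3009 0.215 0.023
python3 - <<'E'
from h import *
I={n:avg(n,2) for n in C}
a=cv2.resize(I["top"][175:300,300:385],None,fx=4,fy=4,interpolation=cv2.INTER_CUBIC)
b=cv2.resize(I["scene"][145:265,255:365],None,fx=4,fy=4,interpolation=cv2.INTER_CUBIC)
o=np.zeros((500,790,3),np.uint8);o[:500,:340]=a;o[:b.shape[0],345:345+b.shape[1]]=b;cv2.imwrite("pics/cropE.png",o)
E
```

```text
pos [ 0.539  -0.0652  0.2103] d [ 0.0176  0.3666 -0.0047] turn -0.0003 t 11.43 q6 -1.73 F [-0.3  0.6 -3.8] z [-0.0012 -0.     -1.    ] tooly [-0.023  1.     0.   ]
```

View pics/cropE.png

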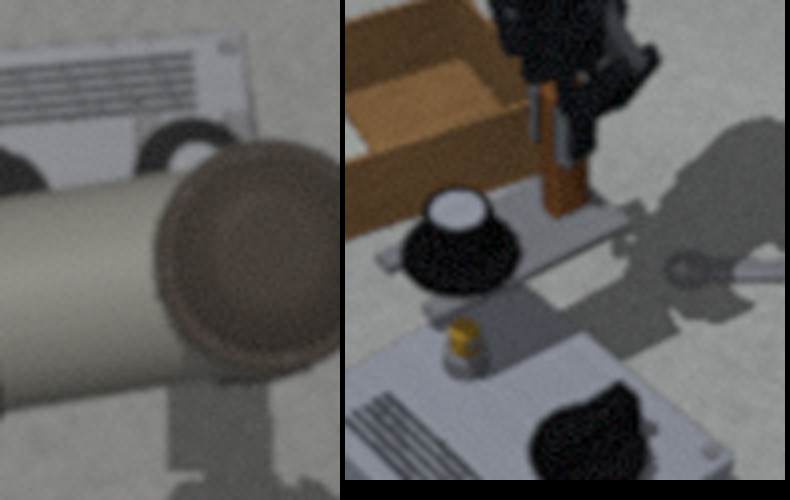

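Crop E shows the cap sitting level on the fork, disc near (457,210), and the bare brass pin at (463,335). Next, carry it gently to the mat.

To row units: 0.13 m is 2.6, 0.095 m is 1.9.

Emit:
jog_arm(segments="0,0,0.2,0,0;0,0.04,0.6,0,0;0,0.08,1.2,0,0;0,0.12,1.9,0,0;0,0.16,2.6,0,0", quiet=true)

```text
ok
```

Emit:
jog_arm(segments="0,0.04,0.7,0,0;0,0.08,1.4,0,0;0,0.12,2.1,0,0;0,0.16,2.8,0,0;0,0.18,3.4,0,0")

```text
clock: 12.88
position: [0.515, 0.2363, 0.2108]
ee_rot: [-0.012, 1.0, 0.0, 0.0]
contact_force: [-0.0, -0.9, -2.7]
gripper_width: 0.174
grip_force: 118.9
```

```bash
python3 d.py 0.5131 0.3009 0.12 0.023
```

```text
pos [0.515  0.2363 0.2108] d [0.0004 0.0646 0.0908] turn 0.0007 t 12.88 q6 -2.26 F [-0.  -0.9 -2.7] z [ 1.e-04  3.e-04 -1.e+00] tooly [-0.024  1.     0.   ]
```

To row units: 0.067 m is 1.34, 0.065 m is 1.3.

Emit:
jog_arm(segments="0,0,0.5,0,0;0,0,0.9,0,0;0,0,1.16,0,0;0,0,1.3,0,0;0,0,1.34,0,0", quiet=true)

```text
ok
```

Emit:
jog_arm(segments="0,0,0,0.2,0;0,0,0,0.6,0;0,0,0,1.1,0;0,0,0,1.5,0;0,0,0,1.7,0")

```text
clock: 14.12
position: [0.5134, 0.3002, 0.1241]
ee_rot: [-0.011, 1.0, -0.001, -0.001]
contact_force: [-0.6, -0.3, -2.6]
gripper_width: 0.173
grip_force: 119.2
```

```bash
python3 d.py 0.5131 0.3009 0.0778 0.023
```

```text
pos [0.5134 0.3002 0.1241] d [0.0002 0.0008 0.0463] turn -0.0012 t 14.12 q6 -2.35 F [-0.6 -0.3 -2.6] z [-0.0023 -0.002  -1.    ] tooly [-0.022  1.    -0.002]
```

To row units: 0.044 m is 0.88, 0.041 m is 0.82.

Emit:
jog_arm(segments="0,0,0,0.3,0;0,0,0,0.56,0;0,0,0,0.72,0;0,0,0,0.82,0;0,0,0,0.88,0")

```text
clock: 14.75
position: [0.5141, 0.3015, 0.0818]
ee_rot: [-0.011, 1.0, 0.0, 0.0]
contact_force: [0.3, 0.1, -3.8]
gripper_width: 0.172
grip_force: 119.2
```

Emit:
jog_arm(segments="0,0,0,0,0;0,0,0,0,0")

```text
clock: 15.0
position: [0.5142, 0.3015, 0.0822]
ee_rot: [-0.011, 1.0, 0.0, 0.0]
contact_force: [-0.0, -0.5, -3.6]
gripper_width: 0.176
grip_force: 119.2
```

```bash
python3 d.py 0.5131 0.3009 0.0773 0.023
```

```text
pos [0.5142 0.3015 0.0822] d [ 0.0011 -0.0006  0.0049] turn -0.0001 t 15.0 q6 -2.35 F [-0.  -0.5 -3.6] z [ 7.e-04  5.e-04 -1.e+00] tooly [-0.023  1.     0.   ]
```

Emit:
jog_arm(segments="0,0,0,0.04,0;0,0,0,0.06,0;0,0,0,0.09,0;0,0,0,0.09,0")

```text
clock: 15.5
position: [0.514, 0.3014, 0.0774]
ee_rot: [-0.011, 1.0, 0.0, 0.0]
contact_force: [-0.1, 0.0, -2.2]
gripper_width: 0.17
grip_force: 119.3
```

```bash
python3 d.py 0.5131 0.3009 0.0773 0.023
```

```text
pos [0.514  0.3014 0.0774] d [ 0.0009 -0.0005  0.0001] turn -0.0001 t 15.5 q6 -2.35 F [-0.1  0.  -2.2] z [ 1.e-04  0.e+00 -1.e+00] tooly [-0.023  1.     0.   ]
```

To row units: 0.0015 m is 0.03.

Emit:
jog_arm(segments="0,0,0,0.03,0;0,0,0,0.03,0;0.3,0,0,0.03,0;0.45,0,0,0.03,0;0.6,0,0,0.03,0", squeeze=60)

```text
clock: 16.12
position: [0.5142, 0.3015, 0.0759]
ee_rot: [-0.011, 1.0, 0.0, 0.0]
contact_force: [0.6, 0.0, 0.5]
gripper_width: 0.597
grip_force: 0.0
```

Emit:
jog_arm(segments="0.6,0,0,-0.4,0;0.6,0,0,-1.2,0;0.8,0,0,-2,0;1,0,0,-2.4,0;1,1,0,-2.4,0", squeeze=40)

```text
clock: 16.75
position: [0.4663, 0.3015, 0.1976]
ee_rot: [-0.01, 1.0, 0.002, 0.002]
contact_force: [-0.6, -0.2, -0.3]
gripper_width: 1.003
grip_force: 0.0
```

Emit:
jog_arm(segments="1,1,0,0,0;1,1.4,0,0,0;1,1.4,0,0,0")

```text
clock: 17.12
position: [0.3935, 0.2989, 0.1964]
ee_rot: [-0.012, 1.0, 0.0, 0.0]
contact_force: [0.6, 0.4, 0.1]
gripper_width: 1.003
grip_force: 0.0
```

```bash
python3 - <<'E'
from h import *
I={n:avg(n) for n in C}
for n in I: cv2.imwrite(f"pics/{n}F.png",I[n])
a=cv2.resize(I["top"][190:300,140:240],None,fx=4,fy=4,interpolation=cv2.INTER_CUBIC)
b=cv2.resize(I["scene"][300:425,350:480],None,fx=3,fy=3,interpolation=cv2.INTER_CUBIC)
o=np.zeros((440,800,3),np.uint8);o[:440,:400]=a;o[:b.shape[0],405:405+b.shape[1]]=b;cv2.imwrite("pics/cropF.png",o)
E
```

```text
(no output)
```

View pics/cropF.png

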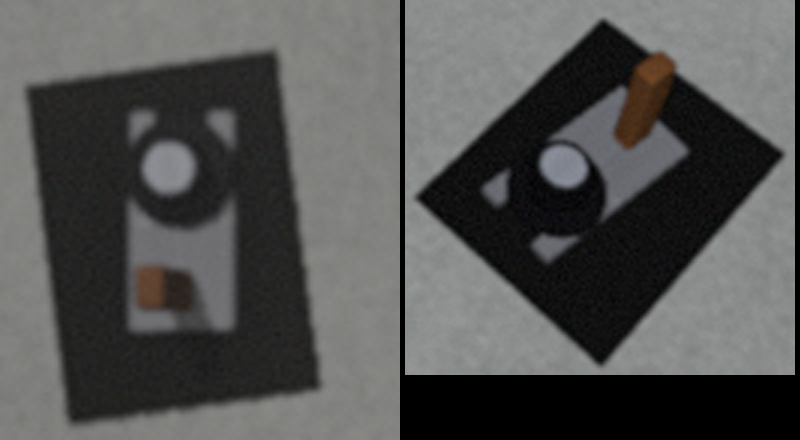

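Crop F shows the puller standing flat on the mat and the cap level on the prongs. The disc is at (168,167) in the top crop and (563,165) in the scene crop; the gripper is clear. Next, locate the disc and the carton.

```bash
python3 - <<'E'
from h import *
I={n:cv2.imread(f"pics/{n}F.png") for n in C}
H={n:cv2.cvtColor(I[n],cv2.COLOR_BGR2HSV).astype(int) for n in C}
P={}
for n,roi in (("top",(172,222,192,242)),("scene",(393,343,413,367))):
    b=max(blobs((H[n][...,2]>(125 if n=="top" else 135)).astype(np.uint8),roi),key=lambda q:q[0]);print(n,b[:3]);P[n]=b[1]
print("disc",tri(P["scene"],P["top"]),plane("top",P["top"],.044),plane("scene",P["scene"],.044))
h=H["top"];m=((h[...,0]<25)&(h[...,1]>70)&(h[...,2]>40)).astype(np.uint8)
bl=max(blobs(m,(405,190,505,325)),key=lambda q:q[0]);print(bl[:3])
q=cv2.boxPoints(quad(bl[3]));print(q)
for z in(0,.065): print(z,[plane("top",p,z)[:2].round(4) for p in q])
# open floor brown region
fl=max(blobs(((h[...,0]<25)&(h[...,1]>70)&(h[...,2]>85)).astype(np.uint8),(405,190,505,325)),key=lambda q:q[0]);print("floor",fl[:3],plane("top",fl[1],.004))
a=cv2.resize(I["top"][190:325,400:510],None,fx=4,fy=4,interpolation=cv2.INTER_CUBIC)
b=cv2.resize(I["scene"][135:220,195:320],None,fx=2.8,fy=2.8,interpolation=cv2.INTER_CUBIC)
o=np.zeros((540,795,3),np.uint8);o[:,:440]=a;o[:b.shape[0],443:443+b.shape[1]]=b;cv2.imwrite("pics/cropG.png",o)
E
python3 d.py 0.58 0.3 0.2 0.023
```

```text
top (np.int32(100), array([181.75, 231.4 ]), array([176, 226,  12,  11], dtype=int32))
scene (np.int32(129), array([402.45, 354.87]), array([396, 349,  14,  13], dtype=int32))
disc (array([0.58170617, 0.30300567, 0.0424579 ]), np.float64(0.0032747086997797136)) [0.58268365 0.3014455  0.044     ] [0.58127633 0.30463287 0.044     ]
(np.int32(3923), array([452.83, 271.18]), array([418, 202,  74, 108], dtype=int32))
[[416.8134  302.16824]
 [428.82565 201.26495]
 [492.56516 208.853  ]
 [480.5529  309.7563 ]]
0 [array([ 0.4316, -0.2382]), array([ 0.668 , -0.2649]), array([ 0.6537, -0.4189]), array([ 0.4152, -0.3901])]
0.065 [array([ 0.4339, -0.226 ]), array([ 0.6591, -0.2515]), array([ 0.6455, -0.3981]), array([ 0.4184, -0.3707])]
floor (np.int32(2450), array([448.54, 281.63]), array([421, 204,  60, 106], dtype=int32)) [ 0.48022842 -0.31177404  0.004     ]
pos [0.3946 0.2986 0.1955] d [-0.1854 -0.0027 -0.0046] turn -0.0011 t 17.52 q6 -2.53 F [-0.2  0.2 -0.3] z [-2.e-04 -4.e-04 -1.e+00] tooly [-0.022  1.    -0.   ]
```

View pics/cropG.png

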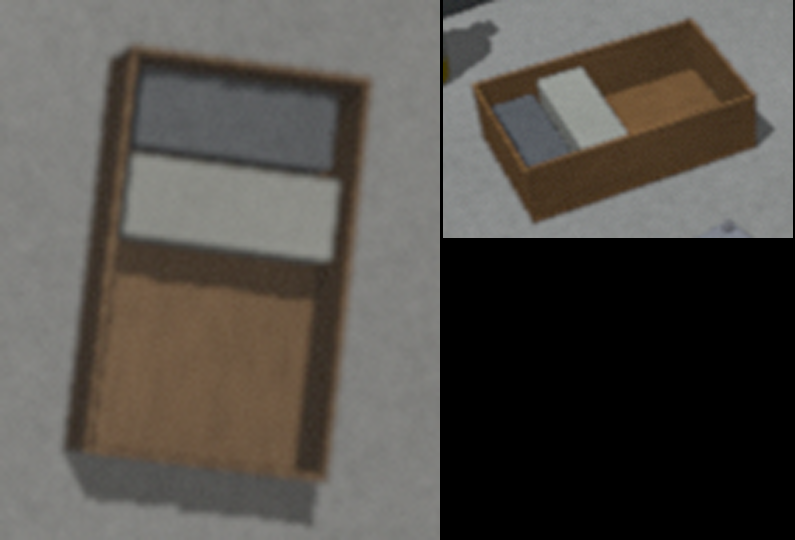

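Crop G shows the carton with the open floor in its lower half. Top rim corners are at (132,50), (370,80), (325,478) and (85,452); the same corners in the scene half are (533,170), (475,87), (690,22) and (755,97). Triangulate those.

```bash
python3 - <<'E'
from h import *
T=[(132,50),(370,80),(325,478),(85,452)];S=[(533,170),(475,87),(690,22),(755,97)]
W=[]
for a,b in zip(S,T):
    p=(400+b[0]/4-.4,190+b[1]/4-.4);X,e=tri((195+(a[0]-443)/2.8-.3,135+a[1]/2.8-.3),p);print(X.round(4),round(e,4));W.append(plane("top",p,.065))
W=np.array(W);print(W.round(4))
c=W.mean(0);ax=(W[0]+W[1]-W[2]-W[3])/2;ay=(W[0]+W[3]-W[1]-W[2])/2
print("c",c,"len",np.linalg.norm(ax),np.linalg.norm(ay),"yaw",np.arctan2(ax[1],ax[0]));u=ax/np.linalg.norm(ax);print("place",c-.055*u)
# floor point check by both views
f=(400+205/4-.4,190+375/4-.4);print("floor",plane("top",f,.004))
E
python3 d.py 0.5823 0.3022 0.2 0.023
```

```text
[ 0.6547 -0.2587  0.0618] 0.0074
[ 0.6427 -0.3981  0.0576] 0.0047
[ 0.4184 -0.3727  0.0578] 0.0028
[ 0.432  -0.2357  0.0584] 0.0022
[[ 0.6574 -0.2601  0.065 ]
 [ 0.6438 -0.397   0.065 ]
 [ 0.4198 -0.3714  0.065 ]
 [ 0.4331 -0.2351  0.065 ]]
c [ 0.53853802 -0.31589499  0.065     ] len 0.22558475571440514 0.1372941356440095 yaw -0.11251307611215157
place [ 0.48388579 -0.30971982  0.065     ]
floor [ 0.47629422 -0.3172953   0.004     ]
pos [0.3946 0.2986 0.1955] d [-0.1878 -0.0005 -0.0046] turn -0.0011 t 17.52 q6 -2.53 F [-0.2  0.2 -0.3] z [-2.e-04 -4.e-04 -1.e+00] tooly [-0.022  1.    -0.   ]
```

Careful with the scale: shifts go in units of 50 mm and turns go in units of 0.05 rad. That gives: -0.1875 m is -3.75, -0.15 m is -3.

Emit:
jog_arm(segments="1,-1,0,0,0;0.75,-2,0,0,0;0.75,-3,0,0,0;0.75,-3.75,0,0,0;0.75,-3.75,0,0.6,0", squeeze=40, quiet=true)

```text
ok
```

Emit:
jog_arm(segments="0.75,0,0,0.8,0;0.75,0,0,1.4,0;0.75,0,0,1.8,0;0.75,0,0,1.9,0;0.75,0,0,1.9,0")

```text
clock: 18.77
position: [0.5818, 0.3029, 0.0708]
ee_rot: [-0.011, 1.0, -0.0, 0.0]
contact_force: [0.2, -0.0, -0.5]
gripper_width: 0.747
grip_force: 0.0
```

```bash
python3 d.py 0.5823 0.3025 0.046 0.023
```

```text
pos [0.5818 0.3029 0.0708] d [-0.0004 -0.0004  0.0248] turn -0.0002 t 18.77 q6 -2.27 F [ 0.2 -0.  -0.5] z [ 1.e-04 -2.e-04 -1.e+00] tooly [-0.023  1.    -0.   ]
```

Emit:
jog_arm(segments="0.75,0,0,0.2,0;0.75,0,0,0.36,0;0.75,0,0,0.44,0;0.75,0,0,0.47,0;0.7,0,0,0.47,0")

```text
clock: 19.4
position: [0.5815, 0.303, 0.0474]
ee_rot: [-0.011, 1.0, 0.0, 0.0]
contact_force: [0.2, -1.1, -1.0]
gripper_width: 0.702
grip_force: 0.0
```

Emit:
jog_arm(segments="0.6,0,0,0,0;0.5,0,0,0,0;0.4,0,0,0,0;0.3,0,0,0,0;0.3,0,0,0,0", squeeze=40)

```text
clock: 20.02
position: [0.5817, 0.3031, 0.0478]
ee_rot: [-0.012, 1.0, 0.0, 0.0]
contact_force: [-0.8, -0.3, 2.2]
gripper_width: 0.43
grip_force: 40.1
```

```bash
python3 d.py 0.5823 0.3025 0.046 0.023
```

```text
pos [0.5817 0.3031 0.0478] d [-0.0006 -0.0006  0.0018] turn 0.0 t 20.02 q6 -2.27 F [-0.8 -0.3  2.2] z [ 8.e-04  4.e-04 -1.e+00] tooly [-0.023  1.     0.   ]
```

To row units: -0.01 m is -0.2, -0.15 m is -3.

Emit:
jog_arm(segments="0.3,0,0,-0.2,0;0.3,0,0,-0.6,0;0.3,0,0,-1.4,0;0.3,0,0,-2.4,0;0.3,0,0,-3,0")

```text
clock: 20.65
position: [0.582, 0.3032, 0.2006]
ee_rot: [-0.011, 1.0, 0.001, 0.002]
contact_force: [0.3, 0.8, 0.6]
gripper_width: 0.431
grip_force: 40.0
```

Emit:
jog_arm(segments="0.3,0.1,-0.6,0,0;0.3,0.2,-1.6,0,0;0.3,0.4,-2.6,0,0;0.3,0.6,-3.6,0,0;0.3,0.8,-4.6,0,0")

```text
clock: 21.28
position: [0.546, 0.0705, 0.1976]
ee_rot: [-0.011, 1.0, 0.0, 0.0]
contact_force: [0.7, 0.6, -0.1]
gripper_width: 0.424
grip_force: 40.1
```

```bash
python3 d.py 0.483 -0.31 0.2 0.023
python3 - <<'E'
from h import *
I=avg("top",3);cv2.imwrite("pics/topH.png",I);s=avg("scene",2)
o=np.zeros((480,790,3),np.uint8);o[:,:400]=cv2.resize(I[190:310,140:240],(400,480));o[:,405:790]=cv2.resize(s[165:405,290:482],(385,480));cv2.imwrite("pics/cropH.png",o)
E
```

```text
pos [0.546  0.0705 0.1976] d [ 0.0717 -0.3789 -0.0024] turn -0.0001 t 21.27 q6 -1.97 F [ 0.7  0.6 -0.1] z [ 1.e-04  2.e-04 -1.e+00] tooly [-0.023  1.     0.   ]
```

View pics/cropH.png

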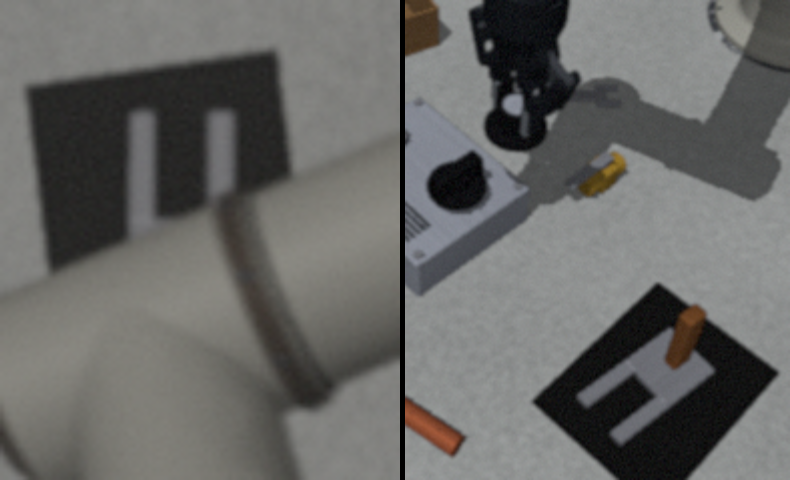

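Crop H shows the cap held by its hub at (515,120), and the puller standing empty on the mat with its handle at (688,330).

To row units: -0.25 m is -5, -0.2 m is -4, 0.135 rad is 2.7.

Emit:
jog_arm(segments="0.3,0.24,-1,0,0.6;0.3,0.48,-2,0,1.2;0.3,0.72,-3,0,1.8;0.3,0.96,-4,0,2.4;0.3,1.2,-5,0,2.7", quiet=true)

```text
ok
```

Emit:
jog_arm(segments="0.3,0.2,-1,0,0;0.3,0.2,-2,0,0;0.3,0.2,-2.4,0,0;0.3,0.2,-2.4,0,0;0.3,0.2,-2.4,0,0")

```text
clock: 22.78
position: [0.4696, -0.2964, 0.1972]
ee_rot: [0.055, 0.998, 0.0, -0.0]
contact_force: [0.9, 0.5, -1.2]
gripper_width: 0.428
grip_force: 40.2
```

```bash
python3 d.py 0.483 -0.31 0.0418 -0.1125
```

```text
pos [ 0.4696 -0.2964  0.1972] d [-0.0148 -0.0121  0.1554] turn 0.0016 t 22.77 q6 -1.41 F [ 0.9  0.5 -1.2] z [-2.e-04  3.e-04 -1.e+00] tooly [0.111 0.994 0.   ]
```

To row units: 0.14 m is 2.8, 0.12 m is 2.4.

Emit:
jog_arm(segments="0.3,-0.296,-0.24,0,0;0.3,-0.296,-0.24,0.8,0;0.3,-0.296,-0.24,1.6,0;0.3,-0.296,-0.24,2.4,0;0.3,-0.296,-0.24,2.8,0", quiet=true)

```text
ok
```

Emit:
jog_arm(segments="0.3,0,0,0.1,0;0.3,0,0,0.16,0;0.3,0,0,0.22,0;0.3,0,0,0.22,0")

```text
clock: 23.9
position: [0.4828, -0.311, 0.0469]
ee_rot: [0.056, 0.998, -0.0, 0.001]
contact_force: [0.0, -0.9, -0.3]
gripper_width: 0.43
grip_force: 40.2
```

```bash
python3 d.py 0.483 -0.31 0.0418 -0.1125
```

```text
pos [ 0.4828 -0.311   0.0469] d [-0.0001  0.001   0.0051] turn 0.0004 t 23.9 q6 -1.39 F [ 0.  -0.9 -0.3] z [ 1.2e-03 -3.0e-04 -1.0e+00] tooly [ 0.112  0.994 -0.   ]
```

To row units: 0.0055 m is 0.11, 0.005 m is 0.1.

Emit:
jog_arm(segments="0.3,0,0,0.03,0;0.3,0,0,0.06,0;0.3,0,0,0.08,0;0.3,0,0,0.1,0;0.3,0,0,0.11,0")

```text
clock: 24.52
position: [0.4824, -0.311, 0.0417]
ee_rot: [0.056, 0.998, -0.0, -0.0]
contact_force: [-2.5, 2.0, 7.7]
gripper_width: 0.43
grip_force: 40.8
```

```bash
python3 d.py 0.483 -0.31 0.0418 -0.1125
```

```text
pos [ 0.4824 -0.311   0.0417] d [-0.0005  0.0011 -0.0001] turn 0.0005 t 24.52 q6 -1.39 F [-2.5  2.   7.7] z [-3.e-04 -2.e-04 -1.e+00] tooly [ 0.112  0.994 -0.   ]
```

To row units: -0.03 m is -0.6, -0.01 m is -0.2.

Emit:
jog_arm(segments="0.5,0,0,-0.01,0;0.6,0,0,-0.01,0;0.65,0,0,-0.01,0;0.65,0,0,-0.2,0;0.65,0,0,-0.6,0")

```text
clock: 25.15
position: [0.4819, -0.3108, 0.0708]
ee_rot: [0.056, 0.998, 0.0, -0.001]
contact_force: [0.8, 0.3, -0.1]
gripper_width: 0.65
grip_force: 0.0
```

Emit:
jog_arm(segments="0.65,0,0,-0.8,0;0.65,0,0,-1.6,0;0.65,0,0,-2.6,0;1,0.8,0,-3.2,0;1,1.8,0.6,-3.6,0")

```text
clock: 25.78
position: [0.3964, -0.2717, 0.2528]
ee_rot: [0.057, 0.998, -0.001, 0.002]
contact_force: [0.5, 1.7, 0.5]
gripper_width: 1.002
grip_force: 0.0
```

Emit:
jog_arm(segments="1,0,0.8,0,0;1,0,1.6,0,0;1,0,2.4,0,0;1,0,2.4,0,0")

```text
clock: 26.28
position: [0.4099, -0.1501, 0.2517]
ee_rot: [0.054, 0.999, 0.0, 0.001]
contact_force: [-0.2, -0.1, 0.2]
gripper_width: 0.999
grip_force: 0.0
```

```bash
python3 - <<'E'
from h import *
I=avg("top",2);s=avg("scene",2)
o=np.zeros((480,800,3),np.uint8);o[:,:430]=cv2.resize(I[180:325,370:500],(430,480));o[:300,435:]=cv2.resize(s[130:330,195:439],(365,300));cv2.imwrite("pics/cropI.png",o)
E
```

```text
(no output)
```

View pics/cropI.png

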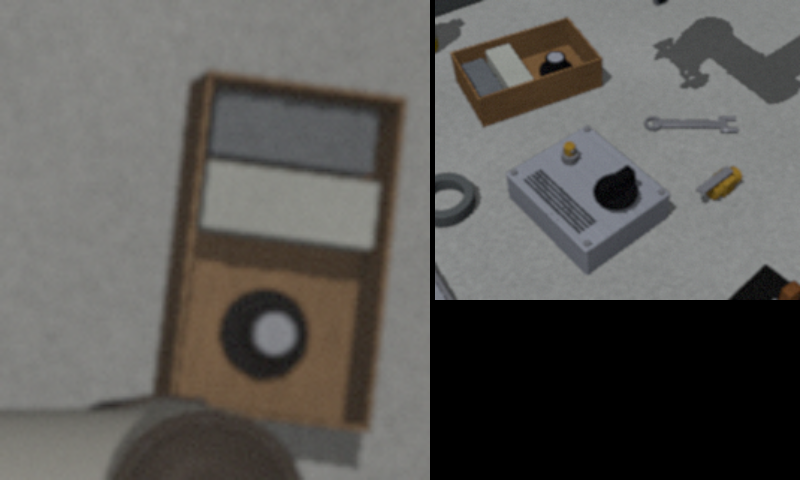

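The final crop shows the cap upright in the middle of the open space, at (263,335). The bar cap is still seated and the boxes are unmoved. Handing in.

```bash
python3 -c "
from plant import robot
print(robot.finish_job())"
```

```text
the job is handed in; nothing more can be done
None
```

I pulled the round cap off with the fork, set the puller with the cap on it on the mat, and placed the cap by its hub upright in the carton's open space; the job was handed in at about 26 s with no verdict shown.

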